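# Slide a plate under the bridge of a drill jig

## Robot

A 6-joint arm with a two-finger parallel gripper is mounted at the origin on a cart in front of the work surface, level with it; the furniture and walls round the work are solid. World frame = base frame: x ahead of the robot, y to its left, z up, the work surface at z = 0. Lengths are in m, angles in rad, forces in N, time in s.
With the tool pointing down it reaches from about 0.425 to 0.95 m from the base axis. Payload 3.5 kg.
Tool frame: the origin (TCP) lies at the very end of the fingers, on their centre line; the grasp point (between the pads) lies ctrl.grip_point_offset behind it (ctrl.grip_point_offset is the distance from the TCP to the grasp point, in m); z points along the fingers, y is the direction in which the jaws open and shut (so a half turn about z gives the same grasp; the last joint's range is limited). The gripper opens to 85 mm and grips with 20 to 120 N. Pads are 22 mm wide; open, the fingers measure 114 mm over their backs; the gripper's body (76 mm by 85 mm) begins 54 mm behind the grasp point. The pads swing forward as they close: fully open they stand 13 mm farther back than shut.
Start: joints at [1.174, 0.286, 1.577, -0, 1.279, -0.15], TCP at [0.165, 0.655, 0.231] pointing down, gripper open.
Joint ranges: [-2.77, 2.77], [-0.9, 2.22], [0.21, 2.48], [-1.53, 4.67], [0.24, 2.81], [-2.84, 2.84]. Speed limits (rad/s): [2.79, 2.79, 3.14, 3.14, 3.14, 3.14].

## Interface

Orientations are given as a unit quaternion [x, y, z, w].
In Python, from plant import ctrl gives the robot as it stands.
- The arm moves only by the tool servo_tool, never from a script. Its argument "increments" is a list of rows, each a list of 5 numbers: the opening, from 0 (shut) to 1 (fully open), then the shift along the world's x, y, z in units of 40 mm (1.0 is 40 mm), then the turn about the world's z in units of 5 degrees (1.0 is 5 degrees). A call has exactly 10 rows; each row is the pose to reach, as a shift and turn from the pose measured when the call began; what a row does not reach only later rows make up. A row lasts 1/12 s, in which the tool goes at most 41.7 mm and 7.16 degrees, less where a joint would pass 70% of its speed; a pose out of reach is approached as far as the arm can. A call with a gripper value outside its range is refused whole. The fingers move at their own pace and stop on an object; "grip_force" is the grip in N (left out, the last holds). Time passes only in rows, so rows that repeat a pose let the fingers close, or fill a call up. It gives the time, the measured TCP pose, the force and the opening at its end, in the units of the state.
- ctrl.get_state(): the state, without advancing time (a new reading comes with each control period).
- ctrl.read_camera(name): name is "scene" or "top"; returns a dict with "frame" (384x512x3 uint8, red, green, blue), "K" (3x3 intrinsics, pixels), "extrinsics" (4x4, takes a point from camera to world coordinates). Camera axes: x right, y down, z forward; pixel columns grow to the right and rows downward; lengths in m; the calibration is good to about 2 mm. A picture is of the moment at which its call begins. There is no depth.
- ctrl.sign_off(): hands the job in, once; it reports no verdict.
Trained networks look in a picture, given as the dict that the camera call returned (one of the last four; its "shot" number tells which), for a name from the list of things; names that differ only in an ending like _2 or _b are one class to them, and where a whole thing is asked for, a point or a joint stands for the part that bears it (a point fixed in the world has none). Each returns a list of dicts, best first, with "conf" (0 to 1); they miss things now and then, are a little off and sometimes report something else, mostly with a low value. They report only what shows in the picture. A call takes as long as a camera call. They do not tell look-alikes from the thing itself.
- ctrl.masks_of(picture, query): "region" (384x512 bool, what is visible of it) and "extent" ([left, top, right, bottom] in pixels, round what is visible of it).
- ctrl.landmark_of(picture, query): "centre" ([row, column] in pixels: a listed point, or the origin of a listed thing).
The state is a dict: "time": time; "qpos": joint angles; "dq": joint speeds; "joint_efforts": joint torques, N m; "eef_pos": TCP position; "tcp_rot": TCP orientation; "contact_force": force on the tool from outside, world axes, zero at the start; "wrist_torque": the same for the moment, N m; "opening": opening from 0.0 (shut) to 1.0 (fully open).
Only numpy, scipy, OpenCV 4.12 (cv2) and the standard library are available. Lean on these libraries where they do the work, as an engineer would, in place of code of your own. Each camera call takes 0.05 s, during which the arm holds its last target. There are 200 camera calls.

## Task

Push the flat dark metal plate across the table, through the flared mouth of the drill jig and under its low bridge, until its leading end butts squarely against the jig's end stop, ready for drilling. Only push it with the fingers: it stays flat on the table all the way, never picked up or tipped. Leave the screwdriver, the marker and the tape roll where they are, and finish with the robot clear of everything.

Things in the scene. Friction and masses are not known exactly. Their poses are not given: they have to be found in the camera images.
- plate: loose flat dark metal plate, 150 mm long (its x), 92 mm wide (y), 10 mm thick (z up), about 0.4 kg, dark anodised aluminium, four small holes with bright rims near its corners. Lies flat on the table outside the jig's mouth, its origin 160 to 190 mm before home, up to 30 mm to one side of the jig's axis and up to 0.25 rad askew to it. Origin: centre of its underside.
- jig: drill jig of dark steel with a grey bridge, 134 mm wide, fixed to the table; open below, so the plate slides on the bare table. x points along the channel from the mouth into the jig, y across, z up. Origin: on the table, where the plate's origin is when the plate is home. Two straight rails 13 mm high, inner faces at y = +-49 mm, from x = -25 to +90 mm.
- mouth (a point): entrance of the jig, on the table at x = -58 mm of the jig's frame: the rails flare outward here, from 98 mm apart at x = -25 mm to about 122 mm apart, 13 mm high. Axes as the jig's. When the plate is home its near end stands 17 mm outside this point.
- bridge (a point): centre of the bridge's underside, 13 mm above the table (3 mm over the plate). The bridge spans the channel, 45 mm deep along x, its top 31 mm above the table, with a round steel bushing collar on it up to 37 mm. Axes as the jig's.
- stop (a point): middle of the end stop's face, 5 mm above the table, 75 mm along x from the jig's origin; the stop is a block 20 mm high across the channel. Axes as the jig's.
- driver_red: bystander: screwdriver with red handle, 176 mm long along its y, 30 mm thick, lying near the front edge of the table. Origin: under its middle.
- marker_black: bystander: marker pen with a red cap, 135 mm long along its y, 17 mm thick, lying between the jig and the front edge of the table. Origin: under its middle.
- tape_black: bystander: small roll of black tape, 62 mm across, 19 mm high, lying flat beyond the jig. Origin: centre of its underside.
Not all that is in view belongs to the job. Several things look just like the plate: the one meant starts farthest from the robot's base.

How it is judged:
On the way:
1. the plate's leading end is under the bridge, between the rails (x of plate in the frame of jig above -0.075 m and y of plate in the frame of jig between -0.012 and 0.012 m), for 0.1 s.
At the end, for the whole second after the job is handed in: the plate lies flat and at rest on the table under the bridge, its leading end within 5 mm of the end stop, within 7 mm of the jig's centre line and within 0.06 rad of square (x of plate in the frame of jig between -0.005 and 0.004 m and y of plate in the frame of jig between -0.007 and 0.007 m and angle between the x axis of plate and the x axis of jig, either way round below 0.06 rad and angle between plate's own z axis and vertical below 0.02 rad and height (world z) of plate below 0.003 m and linear speed of plate below 0.01 m/s); the robot touches nothing.
It fails at once if the plate is lifted off the table (more than 6 mm) (height (world z) of plate above 0.006 m).
It fails at once if the plate is tipped (more than 0.06 rad) (angle between plate's own z axis and vertical above 0.06 rad).
It fails at once if the screwdriver, marker or tape roll is moved more than 20 mm (distance of any of driver_red, marker_black, tape_black from where it was at the start of the episode above 0.02 m).
It also fails if it takes over 51 s, if anything falls off the work surface, if the arm or the gripper's body presses on something with over 40 N, if the wrist force passes 120 N, or if a joint passes its speed limit or range.

## Working session

There is one attempt and no reset: what is moved stays moved. The work goes in short steps, Python scripts to look and compute and a tool call to move; the robot and the scene stay as the last step left them, time stands still between calls to the robot, and variables do not carry over. Pictures are saved under pics/ and viewed, about 8 in all and at most 12, crops included, and the job is handed in when it is done.

Besides the shell and the picture viewer there is one more tool, called by a JSON object that holds its "name" and its "arguments", one argument or row to a line. servo_tool: Moves the arm, as the interface text tells. Its arguments: {"type":"object","properties":{"increments":{"type":"array"},"grip_force":{"type":"number"}},"required":["increments"]}

```bash
mkdir -p pics; cat > h.py <<'E'
import numpy as np, cv2
from plant import ctrl
def w(pic,u,v,z=0.0):
    K=np.array(pic["K"]);T=np.array(pic["extrinsics"])
    d=T[:3,:3]@np.linalg.solve(K,[u,v,1.0]);o=T[:3,3]
    return o+d*(z-o[2])/d[2]
def px(pic,p):
    K=np.array(pic["K"]);T=np.array(pic["extrinsics"])
    c=K@(T[:3,:3].T@(np.array(p)-T[:3,3]));return c[:2]/c[2]
def save(pic,n,box=None,s=1):
    f=pic["frame"][...,::-1]
    if box: f=f[box[1]:box[3],box[0]:box[2]]
    cv2.imwrite("pics/"+n,cv2.resize(f,None,fx=s,fy=s,interpolation=cv2.INTER_CUBIC))
E
python3 - <<'E'
from h import *
np.set_printoptions(precision=3,suppress=True)
a=ctrl.read_camera("top");b=ctrl.read_camera("scene")
save(a,"top.png",None,1.5);save(b,"scene.png",None,1.5)
for n,p in(("top",a),("scene",b)):
    print(n,np.array(p["extrinsics"])[:3,3])
    for q in["plate","jig","mouth","bridge","stop","driver_red","marker_black","tape_black"]:
        for d in ctrl.landmark_of(p,q)[:5]:
            r,c=d["centre"];print(q,round(d["conf"],2),round(c),round(r),w(p,c,r))
    for d in ctrl.masks_of(p,"plate"):print(d["conf"],d["extent"],d["region"].sum())
s=ctrl.get_state();print(s["eef_pos"],s["tcp_rot"],s["time"],ctrl.grip_point_offset)
E
```

```text
top [ 0.322 -0.216  1.19 ]
plate 0.85 182 213 [0.439 0.011 0.   ]
plate 0.74 211 142 [ 0.645 -0.066  0.   ]
bridge 0.56 274 145 [ 0.637 -0.252  0.   ]
stop 0.68 297 147 [ 0.631 -0.32   0.   ]
stop 0.65 303 212 [ 0.439 -0.332  0.   ]
driver_red 0.97 245 249 [ 0.338 -0.169  0.   ]
tape_black 0.58 341 139 [ 0.655 -0.448  0.   ]
tape_black 0.2 271 149 [ 0.624 -0.243  0.   ]
0.82 [153.7, 193.7, 208.1, 233.1] 1763
0.75 [186.0, 123.2, 238.0, 160.2] 1567
0.43 [218.2, 238.7, 280.5, 250.2] 384
scene [0.005 0.131 0.781]
plate 0.88 189 264 [0.435 0.012 0.   ]
plate 0.68 180 184 [ 0.638 -0.078  0.   ]
jig 0.77 238 157 [ 0.629 -0.241 -0.   ]
bridge 0.65 237 150 [ 0.651 -0.251  0.   ]
bridge 0.63 314 184 [ 0.447 -0.341 -0.   ]
stop 0.55 263 145 [ 0.625 -0.318  0.   ]
driver_red 0.75 284 249 [ 0.348 -0.172  0.   ]
marker_black 0.76 313 187 [ 0.442 -0.331  0.   ]
tape_black 0.6 295 116 [ 0.667 -0.455  0.   ]
0.73 [143.3, 158.4, 216.7, 212.7] 2016
0.56 [147.0, 228.5, 228.0, 299.9] 2957
[0.165 0.655 0.231] [0.123 0.992 0.    0.   ] 1.0 0.0187
```

View pics/top.png

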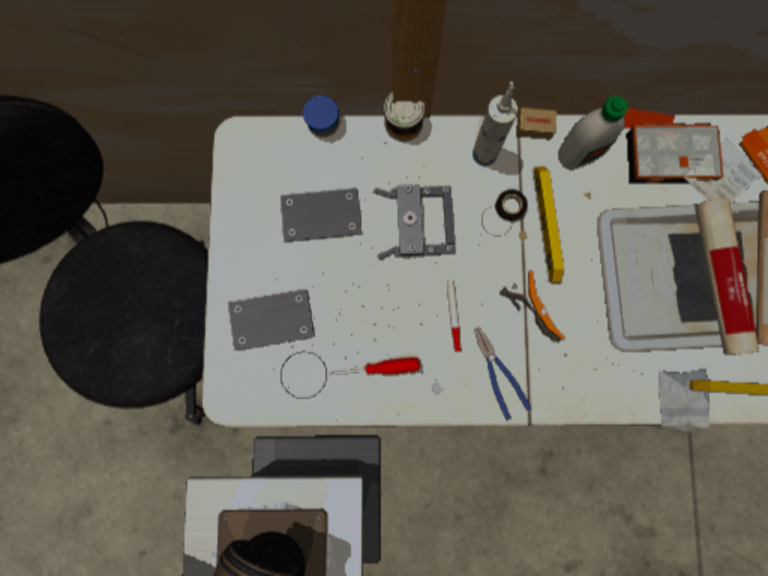

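View pics/scene.png

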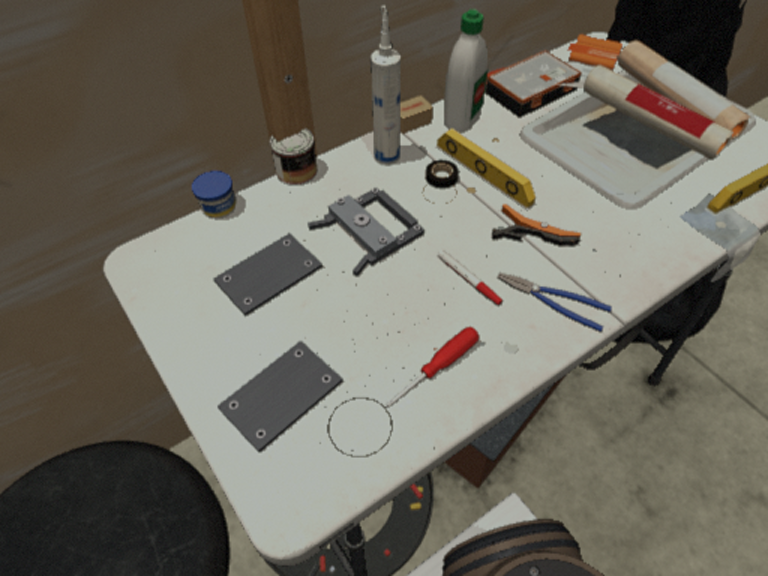

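The top view shows two look-alike plates: A at full-resolution pixel (211,142), world (0.645, -0.066), and B at (182,213), world (0.439, 0.011). A fits: it is farther from the base (0.65 m against 0.44 m) and lies in front of the jig's mouth. The jig is at about (283,147) with its mouth to the left, so its x runs towards world -y. Next I'll confirm plate A in an enlarged, rectified crop.

```bash
cat >> h.py <<'E'
S=2000.; X1=0.75; Y1=0.04   # rectified: row=(X1-x)*S, col=(Y1-y)*S
def rect(pic,z,W=760,H=440):
    c=np.float32([[0,0],[W,0],[W,H],[0,H]])
    src=np.float32([px(pic,[X1-r/S,Y1-q/S,z]) for q,r in c])
    M=cv2.getPerspectiveTransform(src,c)
    return cv2.warpPerspective(pic["frame"],M,(W,H),flags=cv2.INTER_CUBIC)[...,::-1].copy(),M
def platefit(pic,near,quiet=0):
    best=None
    for d in ctrl.masks_of(pic,"plate"):
        m=d["region"].astype(np.uint8)
        cs,_=cv2.findContours(m,0,cv2.CHAIN_APPROX_NONE)
        c=max(cs,key=cv2.contourArea)[:,0,:]
        P=np.array([w(pic,u,v,0.01)[:2] for u,v in c]).astype(np.float32)
        (cc,sz,an)=cv2.minAreaRect(P)
        if np.hypot(cc[0]-near[0],cc[1]-near[1])<.08:
            b=cv2.boxPoints((cc,sz,an)); e=b[1]-b[0]; f=b[2]-b[1]
            l=e if np.hypot(*e)>np.hypot(*f) else f
            if l[1]>0:l=-l
            best=(np.array(cc),np.array(sz),np.arctan2(l[1],l[0])+np.pi/2); break
    return best
E
python3 - <<'E'
from h import *
np.set_printoptions(precision=4,suppress=True)
a=ctrl.read_camera("top");b=ctrl.read_camera("scene")
print(platefit(a,(.645,-.066)),platefit(b,(.645,-.066)))
for n,p in(("rt.png",a),("rs.png",b)):
    im,M=rect(p,0.012)
    for k in range(0,760,100):cv2.putText(im,str(k),(k,10),0,.35,(0,0,255));cv2.line(im,(k,12),(k,18),(0,0,255))
    for k in range(0,440,100):cv2.putText(im,str(k),(0,k+4),0,.35,(0,0,255))
    cv2.imwrite("pics/"+n,im)
for q,z in(("bridge",.013),("stop",.005)):
  for p in(a,b):
    for d in ctrl.landmark_of(p,q)[:2]:
        r,c=d["centre"];print(q,d["conf"],w(p,c,r,z))
E
```

```text
(array([ 0.641 , -0.0768]), array([0.0986, 0.1528]), np.float32(0.09058738)) (array([ 0.639 , -0.0767]), array([0.1027, 0.1531]), np.float32(0.11175907))
bridge 0.74 [ 0.6374 -0.2446  0.013 ]
stop 0.77 [ 0.6388 -0.3139  0.005 ]
stop 0.59 [ 0.6341 -0.3149  0.005 ]
```

View pics/rt.png

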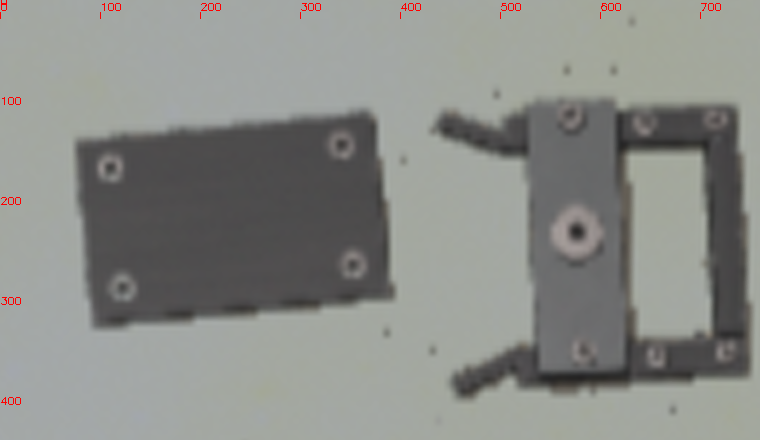

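View pics/rs.png

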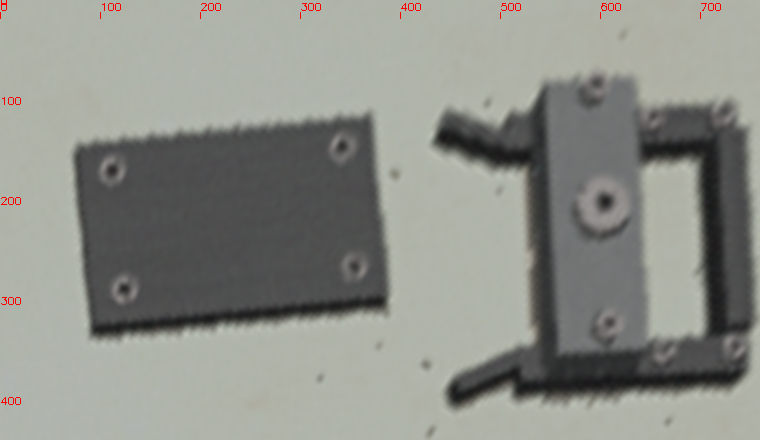

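The crops confirm it. In the rectified view plate A has its corners at (77,142), (372,113), (390,297) and (95,325), and the open flares at (440,122) and (460,385) face it. The jig's origin is about (0.629, -0.241) and its axis is turned 0.046 rad from -y towards +x. In the jig frame the plate sits at x = -163 mm, y = +19 mm, yaw +0.05.

The plan has two steps:
1. Use the open fingers as a fence on the plate's +x side to centre and square it.
2. Push it in from behind.

{"name": "servo_tool", "arguments": {
  "increments": [
    [0.7, 0.6, -0.8, 0, 0.4],
    [0.7, 1.2, -1.6, 0, 0.8],
    [0.7, 1.8, -2.4, 0, 1.2],
    [0.7, 2.4, -3.2, 0, 1.6],
    [0.7, 3.0, -4.0, 0, 2.0],
    [0.7, 3.6, -4.8, 0, 2.4],
    [0.7, 4.2, -5.6, 0, 2.7],
    [0.7, 4.8, -6.4, 0, 3.0],
    [0.7, 5.4, -7.2, 0, 3.2],
    [0.7, 6.0, -8.0, 0, 3.34]
  ]
}}

```text
time: 2.23
eef_pos: [0.4057, 0.3329, 0.2317]
tcp_rot: [-0.023, 1.0, 0.0, 0.0]
contact_force: [0.2, 0.5, 0.1]
opening: 0.706
```

{"name": "servo_tool", "arguments": {
  "increments": [
    [0.7, 0.6, -0.8, 0, 0],
    [0.7, 1.2, -1.6, 0, 0],
    [0.7, 1.8, -2.4, 0, 0],
    [0.7, 2.4, -3.2, 0, 0],
    [0.7, 3.0, -4.0, 0, 0],
    [0.7, 3.6, -4.8, 0, 0],
    [0.7, 4.2, -5.6, 0, 0],
    [0.7, 4.8, -6.4, 0, 0],
    [0.7, 5.4, -7.2, 0, 0],
    [0.7, 6.0, -8.0, 0, 0]
  ]
}}

```text
time: 3.07
eef_pos: [0.6467, 0.011, 0.2319]
tcp_rot: [-0.023, 1.0, 0.0, 0.001]
contact_force: [1.4, 0.1, -0.2]
opening: 0.699
```

```bash
cat > st.py <<'E'
from h import *
np.set_printoptions(precision=4,suppress=True)
O=np.array([.629,-.241]);d=np.array([np.sin(.046),-np.cos(.046)]);n=np.array([-d[1],d[0]])
def tst():
    s=ctrl.get_state();p=np.array(s["eef_pos"]);x,y,_,_=s["tcp_rot"]
    print("t",s["time"],"tcp",p,"jig",(p[:2]-O)@d,(p[:2]-O)@n,"tilt",np.abs(s["tcp_rot"][2:]),"ty deg",np.degrees(np.arctan2(y*y-x*x,2*x*y)),"F",np.array(s["contact_force"]),"op",s["opening"],"q",np.array(s["qpos"]))
    return p
def target(jx,jy,z):
    p=tst();t=O+jx*d+jy*n;print("units to go",np.r_[t-p[:2],z-p[2]]/.04)
def plate(near):
    for c in("top","scene"):
        f=platefit(ctrl.read_camera(c),near)
        if f: print(c,"plate jig",(f[0]-O)@d,(f[0]-O)@n,"yaw",f[2]-.046,"size",f[1])
        else: print(c,"none")
E
python3 -c "
from st import *
target(-.163,.090,.1)"
```

```text
t 3.0667 tcp [0.6467 0.011  0.2319] jig -0.25095723455980407 0.02922687454801869 tilt [0.0003 0.0006] ty deg 92.597492405963 F [ 1.3844  0.1215 -0.1536] op 0.6993118978956235 q [-0.1399  0.2241  1.6508  0.0007  1.2656 -1.7562]
units to go [ 1.6188 -2.1267 -3.2965]
```

{"name": "servo_tool", "arguments": {
  "increments": [
    [0.7, 0.6, -0.75, 0, 0],
    [0.7, 1.2, -1.5, 0, 0],
    [0.7, 1.6, -2.13, -0.3, 0],
    [0.7, 1.62, -2.13, -1.0, 0],
    [0.7, 1.62, -2.13, -1.8, 0],
    [0.7, 1.62, -2.13, -2.6, 0],
    [0.7, 1.62, -2.13, -3.4, 0],
    [0.7, 1.62, -2.13, -4.2, 0],
    [0.7, 1.62, -2.13, -4.6, 0],
    [0.7, 1.62, -2.13, -4.8, 0]
  ]
}}

```text
time: 3.9
eef_pos: [0.7091, -0.0736, 0.0357]
tcp_rot: [-0.023, 1.0, 0.001, -0.002]
contact_force: [-1.2, 0.4, 0.2]
opening: 0.698
```

```bash
python3 -c "
from st import *
target(-.163,.090,.004)
a=ctrl.read_camera('scene');save(a,'s2.png',(130,90,330,240),4)"
```

```text
t 3.9 tcp [ 0.7091 -0.0736  0.0357] jig -0.16351003559850086 0.08774468978398682 tilt [0.0011 0.0025] ty deg 92.59554591464659 F [-1.1937  0.402   0.1606] op 0.6979315436595829 q [-0.2457  0.5672  1.5791  0.001   1.0006 -1.8624]
units to go [ 0.0569 -0.0101 -0.7933]
```

View pics/s2.png

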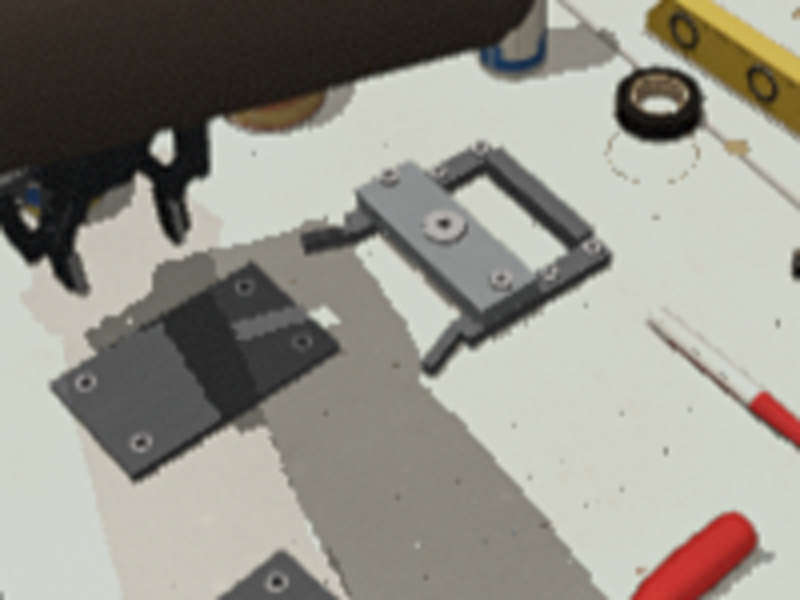

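The picture shows both fingertips, at crop pixels (75,290) and (180,240), hovering just beyond the plate's far edge and clear of it. I'll descend.

{"name": "servo_tool", "arguments": {
  "increments": [
    [0.7, 0.06, 0, -0.3, 0],
    [0.7, 0.06, 0, -0.6, 0],
    [0.7, 0.06, 0, -0.75, 0],
    [0.7, 0.06, 0, -0.82, 0],
    [0.7, 0.06, 0, -0.82, 0],
    [0.7, 0.06, 0, -0.82, 0],
    [0.7, 0.06, 0, -0.82, 0],
    [0.7, 0.06, 0, -0.82, 0],
    [0.7, 0.06, 0, -0.82, 0],
    [0.7, 0.06, 0, -0.82, 0]
  ]
}}

```text
time: 4.78
eef_pos: [0.7122, -0.0737, 0.0038]
tcp_rot: [-0.023, 1.0, 0.001, -0.002]
contact_force: [0.5, 0.0, 0.6]
opening: 0.702
```

```bash
python3 -c "
from st import *
target(-.163,.057,.003)"
```

```text
t 4.7833 tcp [ 0.7122 -0.0737  0.0038] jig -0.16326118629750255 0.09076151088785564 tilt [0.0009 0.0017] ty deg 92.59939492483579 F [0.4599 0.0401 0.6201] op 0.701901748574825 q [-0.2449  0.6148  1.5753  0.001   0.9553 -1.8616]
units to go [-0.8428 -0.0453 -0.0195]
```

{"name": "servo_tool", "arguments": {
  "increments": [
    [0.7, -0.1, -0.005, -0.02, 0],
    [0.7, -0.2, -0.01, -0.02, 0],
    [0.7, -0.29, -0.013, -0.02, 0],
    [0.7, -0.37, -0.017, -0.02, 0],
    [0.7, -0.45, -0.02, -0.02, 0],
    [0.7, -0.52, -0.024, -0.02, 0],
    [0.7, -0.59, -0.027, -0.02, 0],
    [0.7, -0.65, -0.03, -0.02, 0],
    [0.7, -0.7, -0.032, -0.02, 0],
    [0.7, -0.74, -0.034, -0.02, 0]
  ]
}}

```text
time: 5.62
eef_pos: [0.6833, -0.0752, 0.0038]
tcp_rot: [-0.023, 1.0, 0.001, -0.001]
contact_force: [4.2, 0.4, 2.4]
opening: 0.699
```

```bash
python3 -c "
from st import *
target(-.163,.057,.003);plate((.63,-.077))"
```

```text
t 5.6167 tcp [ 0.6833 -0.0752  0.0038] jig -0.16311347382936725 0.061838500329659984 tilt [0.0007 0.0006] ty deg 92.57856694819068 F [4.1893 0.4367 2.3732] op 0.699201222733941 q [-0.2574  0.5625  1.6562  0.0014  0.9244 -1.874 ]
units to go [-0.1207 -0.0084 -0.0194]
top plate jig -0.1579141287757908 0.007734176825693307 yaw -0.0025716983 size [0.0964 0.1338]
scene plate jig -0.1681138075307115 0.0034121929578614925 yaw 0.028735999 size [0.0988 0.1503]
```

The plate is being pushed: the force is 4 N and its y is about +5 mm. I'll finish the side push, then back off and lift.

{"name": "servo_tool", "arguments": {
  "increments": [
    [0.7, -0.05, -0.002, 0, 0],
    [0.7, -0.1, -0.005, 0, 0],
    [0.7, -0.13, -0.006, 0, 0],
    [0.7, -0.13, -0.006, 0, 0],
    [0.7, 0.05, 0, 0, 0],
    [0.7, 0.3, 0, 0, 0],
    [0.7, 0.4, 0, 0.3, 0],
    [0.7, 0.4, 0, 1.0, 0],
    [0.7, 0.4, 0.4, 1.8, -1],
    [0.7, 0.4, 1.2, 2.3, -2.2]
  ]
}}

```text
time: 6.65
eef_pos: [0.6993, -0.0301, 0.0982]
tcp_rot: [0.078, 0.997, 0.0, -0.001]
contact_force: [0.5, 0.3, 0.7]
opening: 0.699
```

{"name": "servo_tool", "arguments": {
  "increments": [
    [0.5, -0.3, 0.7, 0, -1.4],
    [0.5, -0.7, 1.3, 0, -2.8],
    [0.5, -1.0, 1.6, 0, -4.2],
    [0.5, -1.4, 1.8, 0, -5.6],
    [0.5, -1.7, 1.8, 0, -7.0],
    [0.5, -1.8, 1.8, 0, -8.4],
    [0.5, -1.8, 1.8, 0, -9.8],
    [0.5, -1.8, 1.8, 0, -11.2],
    [0.5, -1.8, 1.8, 0, -12.6],
    [0.5, -1.8, 1.8, 0, -14]
  ]
}}

```text
time: 7.48
eef_pos: [0.6259, 0.042, 0.0978]
tcp_rot: [0.638, 0.77, -0.0, -0.003]
contact_force: [-0.2, -0.6, -0.4]
opening: 0.497
```

```bash
python3 -c "
from st import *
target(-.275,.0,.03);plate((.63,-.077))
a=ctrl.read_camera('top');im,M=rect(a,.01);cv2.imwrite('pics/r3.png',im)"
```

```text
t 7.4833 tcp [0.6259 0.042  0.0978] jig -0.2828840550459893 0.009958463642906229 tilt [0.0005 0.0026] ty deg 10.779126606932218 F [-0.2254 -0.6196 -0.3643] op 0.497355929204382 q [-0.0953  0.3231  1.7903  0.0024  1.0329 -0.2847]
units to go [-0.2396 -0.2083 -1.6948]
top plate jig -0.16477702017633153 0.0011150280299028724 yaw -0.017207976 size [0.096  0.1531]
scene none
```

View pics/r3.png

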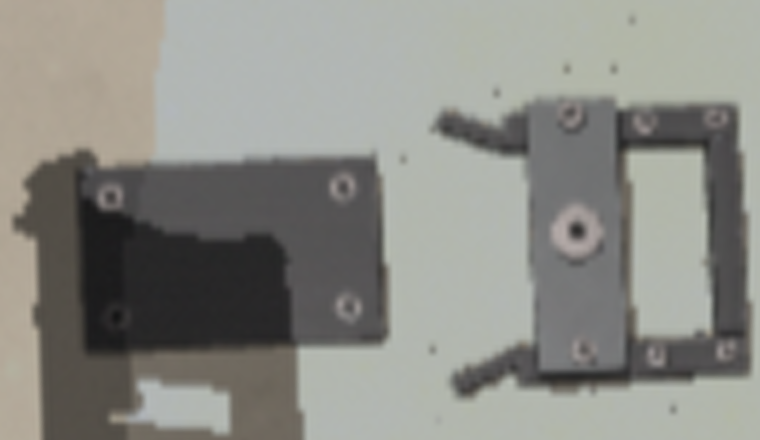

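The picture shows the plate squared with the jig: its holes run from (110,196) to (342,187), parallel to the jig's axis, about 3 mm off the centre line. Next I'll line the fingers up behind its rear end and descend.

{"name": "servo_tool", "arguments": {
  "increments": [
    [0.5, -0.18, -0.1, 0, -1.2],
    [0.5, -0.18, -0.25, -0.3, -1.63],
    [0.5, -0.18, -0.35, -0.9, -1.63],
    [0.5, -0.18, -0.35, -1.5, -1.63],
    [0.5, -0.18, -0.35, -2.0, -1.63],
    [0.5, -0.18, -0.35, -2.2, -1.63],
    [0.5, -0.18, -0.35, -2.34, -1.63],
    [0.5, -0.18, -0.35, -2.34, -1.63],
    [0.5, -0.18, -0.35, -2.34, -1.63],
    [0.5, -0.18, -0.35, -2.34, -1.63]
  ]
}}

```text
time: 8.57
eef_pos: [0.6208, 0.0279, 0.006]
tcp_rot: [0.687, 0.726, 0.001, -0.0]
contact_force: [-0.1, 0.2, 0.7]
opening: 0.501
```

```bash
python3 -c "
from st import *
target(-.1,.0,.004);plate((.63,-.077))"
```

```text
t 8.5667 tcp [0.6208 0.0279 0.006 ] jig -0.26897407362372255 0.004221067768388379 tilt [0.0012 0.0005] ty deg 3.1383153057246647 F [-0.145   0.1514  0.6562] op 0.5007097682870545 q [-0.1192  0.4414  1.8317  0.0033  0.8678 -0.1762]
units to go [ 0.0888 -4.2247 -0.05  ]
top plate jig -0.1664194760906319 0.0008333437774581479 yaw -0.0014991723 size [0.0936 0.15  ]
scene plate jig -0.1669841674852192 -0.002271310225066333 yaw 0.01678038 size [0.0994 0.1523]
```

{"name": "servo_tool", "arguments": {
  "increments": [
    [0.5, -0.06, -0.1, -0.05, -0.1],
    [0.5, -0.07, -0.25, -0.05, -0.1],
    [0.5, -0.06, -0.4, -0.05, -0.1],
    [0.5, -0.06, -0.55, -0.05, -0.1],
    [0.5, -0.05, -0.7, -0.05, -0.1],
    [0.5, -0.04, -0.85, -0.05, -0.1],
    [0.5, -0.04, -1.0, -0.05, -0.1],
    [0.5, -0.03, -1.15, -0.05, -0.1],
    [0.5, -0.03, -1.3, -0.05, -0.1],
    [0.5, -0.02, -1.4, -0.05, -0.1]
  ]
}}

```text
time: 9.6
eef_pos: [0.6195, -0.0288, 0.0034]
tcp_rot: [0.691, 0.723, 0.001, -0.001]
contact_force: [0.0, 2.3, -0.1]
opening: 0.498
```

```bash
python3 -c "
from st import *
target(-.1,.0,.004);plate((.63,-.12))"
```

```text
t 9.6 tcp [ 0.6195 -0.0288  0.0034] jig -0.21237698703570404 0.00023039047496047692 tilt [0.0009 0.0009] ty deg 2.6005301759620254 F [ 0.0165  2.2956 -0.061 ] op 0.4981824817002019 q [-0.211   0.4436  1.8345  0.0033  0.8641 -0.2585]
units to go [ 0.1234 -2.8067  0.0138]
top plate jig -0.1273025263682369 0.0009672420366165468 yaw -0.022513147 size [0.0957 0.1475]
scene plate jig -0.12743982240168417 -0.001101682654575648 yaw -0.005004164 size [0.0972 0.1481]
```

{"name": "servo_tool", "arguments": {
  "increments": [
    [0.5, 0.01, -0.12, 0, 0],
    [0.5, 0.01, -0.3, 0, 0],
    [0.5, 0.02, -0.5, 0, 0],
    [0.5, 0.03, -0.7, 0, 0],
    [0.5, 0.04, -0.9, 0, 0],
    [0.5, 0.05, -1.1, 0, 0],
    [0.5, 0.06, -1.3, 0, 0],
    [0.5, 0.07, -1.5, 0, 0],
    [0.5, 0.08, -1.7, 0, 0],
    [0.5, 0.09, -1.85, 0, 0]
  ]
}}

```text
time: 10.63
eef_pos: [0.623, -0.1039, 0.0034]
tcp_rot: [0.691, 0.723, 0.001, -0.001]
contact_force: [-1.2, 3.7, -0.5]
opening: 0.501
```

```bash
python3 -c "
from st import *
target(-.085,.0,.004);plate((.63,-.19))
a=ctrl.read_camera('top');im,M=rect(a,.01);cv2.imwrite('pics/r4.png',im)"
```

```text
t 10.6333 tcp [ 0.623  -0.1039  0.0034] jig -0.1372262437591922 0.0003428205311449828 tilt [0.0005 0.0006] ty deg 2.5989814299612237 F [-1.2394  3.6684 -0.5414] op 0.5010752394252724 q [-0.3262  0.4641  1.8048  0.0018  0.8733 -0.3728]
units to go [ 0.0515 -1.3047  0.0151]
top plate jig -0.07126453645349563 -6.412578677790148e-05 yaw -0.013662454 size [0.0934 0.111 ]
scene plate jig -0.06952991599512867 -0.0008398200979183233 yaw -0.04385149 size [0.1044 0.1183]
```

View pics/r4.png

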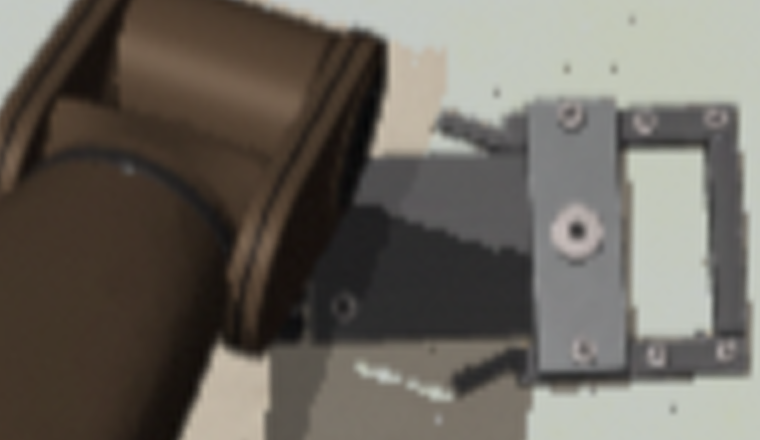

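The plate is between the rails and under the bridge, with its body from column 310 to the bridge edge at 528, centred. I'll continue, slowing for the stop.

{"name": "servo_tool", "arguments": {
  "increments": [
    [0.5, 0.01, -0.12, 0, 0],
    [0.5, 0.01, -0.26, 0, 0],
    [0.5, 0.02, -0.4, 0, 0],
    [0.5, 0.02, -0.54, 0, 0],
    [0.5, 0.03, -0.68, 0, 0],
    [0.5, 0.03, -0.8, 0, 0],
    [0.5, 0.04, -0.92, 0, 0],
    [0.5, 0.04, -1.02, 0, 0],
    [0.5, 0.05, -1.1, 0, 0],
    [0.5, 0.05, -1.15, 0, 0]
  ]
}}

```text
time: 11.72
eef_pos: [0.6248, -0.149, 0.0035]
tcp_rot: [0.691, 0.723, 0.0, -0.001]
contact_force: [-2.5, 5.9, 1.9]
opening: 0.498
```

{"name": "servo_tool", "arguments": {
  "increments": [
    [0.5, 0, -0.02, 0, 0],
    [0.5, 0, -0.04, 0, 0],
    [0.5, 0, -0.06, 0, 0],
    [0.5, 0, -0.08, 0, 0],
    [0.5, 0, -0.1, 0, 0],
    [0.5, 0, -0.12, 0, 0],
    [0.5, 0, -0.13, 0, 0],
    [0.5, 0, -0.14, 0, 0],
    [0.5, 0, -0.14, 0, 0],
    [0.5, 0, -0.14, 0, 0]
  ]
}}

```text
time: 12.55
eef_pos: [0.6248, -0.1547, 0.0035]
tcp_rot: [0.691, 0.723, 0.0, -0.001]
contact_force: [-1.4, 4.3, 1.0]
opening: 0.505
```

```bash
python3 -c "
from st import *
target(-.085,.0,.004)"
```

```text
t 12.55 tcp [ 0.6248 -0.1547  0.0035] jig -0.08635601369707946 -0.0001986700008978312 tilt [0.0005 0.0011] ty deg 2.624262843859905 F [-1.3718  4.2974  0.9511] op 0.504534853071453 q [-0.4008  0.4857  1.7727  0.0021  0.8849 -0.448 ]
units to go [ 0.0065 -0.0336  0.0129]
```

Force is only 4 N, so the plate is not yet on the stop. I'll creep on.

{"name": "servo_tool", "arguments": {
  "increments": [
    [0.5, 0, -0.02, 0, 0],
    [0.5, 0, -0.04, 0, 0],
    [0.5, 0, -0.06, 0, 0],
    [0.5, 0, -0.08, 0, 0],
    [0.5, 0.005, -0.1, 0, 0],
    [0.5, 0.005, -0.12, 0, 0],
    [0.5, 0.005, -0.14, 0, 0],
    [0.5, 0.005, -0.14, 0, 0],
    [0.5, 0.005, -0.14, 0, 0],
    [0.5, 0.005, -0.14, 0, 0]
  ]
}}

```text
time: 13.38
eef_pos: [0.6247, -0.1566, 0.0035]
tcp_rot: [0.691, 0.723, 0.002, -0.004]
contact_force: [-1.2, 14.0, 5.1]
opening: 0.5
```

The force rose to 14 N and the tool stalled at jig x = -0.0845, which puts the plate at about 0, so it is on the stop. I'll back off straight, lift and check.

{"name": "servo_tool", "arguments": {
  "increments": [
    [0.5, 0, 0.1, 0, 0],
    [0.5, 0, 0.3, 0, 0],
    [0.5, 0, 0.6, 0, 0],
    [0.5, 0, 1.0, 0.2, 0],
    [0.5, 0, 1.4, 0.8, 0],
    [0.5, 0, 2.0, 1.5, 0],
    [0.5, 0, 2.8, 2.2, 0],
    [0.5, 0, 3.6, 2.8, 0],
    [0.5, 0, 4.5, 3.3, 0],
    [0.5, 0, 5.3, 3.7, 0]
  ]
}}

```text
time: 14.22
eef_pos: [0.6253, 0.0578, 0.1548]
tcp_rot: [0.691, 0.723, 0.003, -0.002]
contact_force: [0.3, 0.2, 0.2]
opening: 0.502
```

{"name": "servo_tool", "arguments": {
  "increments": [
    [0.5, -0.4, 0.8, 0, 0],
    [0.5, -0.8, 1.6, 0, 0],
    [0.5, -1.2, 2.4, 0, 0],
    [0.5, -1.6, 3.2, 0, 0],
    [0.5, -2.0, 4.0, 0, 0],
    [0.5, -2.0, 4.5, 0, 0],
    [0.5, -2.0, 4.8, 0, 0],
    [0.5, -2.0, 5.0, 0, 0],
    [0.5, -2.0, 5.0, 0, 0],
    [0.5, -2.0, 5.0, 0, 0]
  ]
}}

```text
time: 15.05
eef_pos: [0.5458, 0.2574, 0.1549]
tcp_rot: [0.691, 0.723, 0.003, -0.002]
contact_force: [-0.7, -0.8, -0.4]
opening: 0.499
```

```bash
python3 -c "
from st import *
tst();plate((.63,-.24))
a=ctrl.read_camera('top');b=ctrl.read_camera('scene')
A=rect(a,.01)[0][80:];B=rect(b,.01)[0][80:400]
for I in(A,B):I[:]=np.clip(I*1.3,0,255)
cv2.imwrite('pics/r5.png',np.vstack([A[:300],B[:300]]))
for q in('driver_red','marker_black','tape_black'):
  for d in ctrl.landmark_of(a,q)[:1]+ctrl.landmark_of(b,q)[:1]:print(q,d['centre'],d['conf'])
"
```

```text
t 15.05 tcp [0.5458 0.2574 0.1549] jig -0.5016875944054753 -0.06022356221632914 tilt [0.0034 0.0018] ty deg 2.5906042795275845 F [-0.6687 -0.8307 -0.3728] op 0.4994193127087401 q [0.2699 0.2011 1.8249 0.0074 1.1117 0.2214]
top plate jig -0.046013391861938105 -0.0008703415416325001 yaw -1.5650722 size [0.0935 0.0591]
scene none
driver_red [247.9, 247.7] 0.6
marker_black [210.8, 301.4] 0.52
tape_black [139.9, 341.2] 0.51
```

View pics/r5.png

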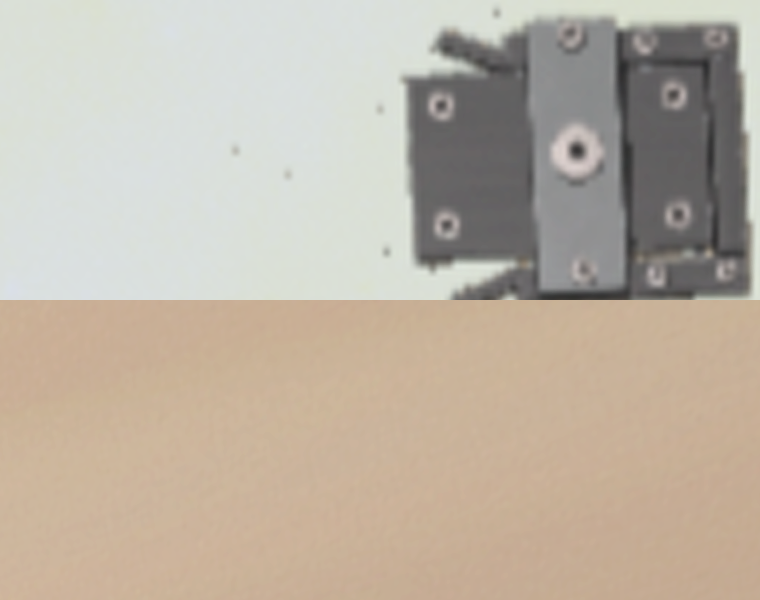

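```bash
python3 -c "
from plant import ctrl
print(ctrl.sign_off())"
```

```text
the job is handed in; nothing more can be done
None
```

I pushed the plate into the jig and up against the end stop, then handed the job in at about 15 s of the 51 s allowed. No verdict came back. It was the plate farthest from the base: I squared and centred it with a side push by the open fingers, then pushed it from behind through the mouth and under the bridge.

**Plate position:** the last top view puts the plate's holes about 1 mm short of home, within about 1 mm of the centre line and within about 0.01 rad of square. That uses a jig pose I read off the same camera, whose calibration is good to about 2 mm. The tool stalled with the force rising from 4 N to 14 N, and its position put the plate at about home.

**Robot:** it ended about 0.5 m up-channel of the jig origin, 155 mm above the table, with contact force near zero.

**Checks that failed or disagreed:**
- **Plate network:** on the final top view it saw only part of the plate, the rest being hidden by the bridge, so its -46 mm and 1.57 rad reading is not valid. I measured the holes by hand instead.
- **Scene camera:** the arm blocked it at the end, so it gave no second check.
- **Gap at the stop:** the picture shows a thin dark line there, a gap of at most about 2 mm or the shaded stop face. I left it because the tolerance is 5 mm.
- **Screwdriver, marker and tape roll:** the arm never went near them. The tape roll showed no change. The screwdriver reading moved about 3 pixels (roughly 8 mm), which I take as detector noise. The marker was not labelled in the first top view, so I could not compare it directly.

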